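# Roll the brass bar onto the plate's line

## Robot

A 7-joint arm with a two-finger parallel gripper is mounted at the origin on the work surface. World frame = base frame: x ahead of the robot, y to its left, z up, the work surface at z = 0. Lengths are in m, angles in rad, forces in N, time in s.
With the tool pointing down it reaches from about 0.425 to 0.825 m from the base axis. Payload 3.6 kg.
Tool frame: the origin (TCP) lies on the centre line of the jaws, within the pads' length; the fingertips stand 17 mm ahead of it and the grasp point (between the pads) lies 2 mm behind it (tip_reach is the distance from the TCP to the fingertips, in m); z points along the fingers, y is the line along which they close (so a half turn about z gives the same grasp; the last joint's range is limited). The gripper opens to 85 mm and grips with 20 to 120 N. Pads are 22 mm wide; open, the fingers measure 114 mm over their backs; the gripper's body (76 mm by 85 mm) begins 54 mm behind the grasp point. The pads swing forward as they close: fully open they stand 13 mm farther back than shut.
Start: joints at [1.115, 0.615, -0.013, 1.423, 0.008, 1.103, -0.04], TCP at [0.271, -0.591, 0.248] pointing down, gripper open.
Joint ranges: [-3.12, 3.12], [-0.3, 2.06], [-1.34, 1.32], [0.26, 2.42], [-1.36, 4.5], [0.01, 1.98], [-2.84, 2.84]. Speed limits (rad/s): [2.79, 2.79, 3.14, 3.14, 3.14, 3.14, 3.14].

## Interface

Orientations are given as a 3x3 rotation matrix whose columns are the frame's x, y, z axes.
In Python, from bench import get_state, snapshot, get_calibration, hand_in, outline_of, tip_reach gives the robot as it stands.
- The arm moves only by the tool apply_moves, never from a script. Its argument "moves" is a list of rows, each an object with "travel": the shift along the tool's x, y, z in m, a list of three; "yaw": the turn about the tool's z in rad. A call has exactly 10 rows; each row shifts and turns the commanded pose from where the row before left it, along the tool's axes as they then stand; what a row does not reach is not made up. A row lasts 1/10 s, in which the tool goes at most 50 mm and 8.59 degrees, less where a joint would pass 70% of its speed; a pose out of reach is approached as far as the arm can. A call is refused whole if a number of a shift passes 0.05 or a number of a turn 0.15, either way. A call with a gripper value outside its range is refused whole. "jaw" is the closure, from 0 (fully open) to 1 (shut), set as the call begins (left out, the last holds). The fingers move at their own pace and stop on an object; "squeeze" is the grip in N (left out, the last holds). Time passes only in rows, so rows that do not move let the fingers close, or fill a call up. It gives the time, the measured TCP pose, the force, the opening and the grip force at its end, in the units of the state.
- get_state(): the state, without advancing time (a new reading comes with each control period).
- snapshot(name): name is "scene" or "top"; returns the picture (420x560x3 uint8, red, green, blue); there is no depth.
- get_calibration(name): a dict with "K" (3x3 intrinsics, pixels), "rvec" (rotation vector, rad) and "tvec" (3), from world to camera coordinates, as OpenCV has them. Camera axes: x right, y down, z forward; pixel columns grow to the right and rows downward; lengths in m; the calibration is good to about 2 mm. A picture is of the moment at which its call begins. get_calibration takes no time and is no camera call.
- hand_in(): hands the job in; it is judged then, once.
Trained networks look in the newest picture that a camera, given by its name, has taken for a name from the list of things; names that differ only in an ending like _2 or _b are one class to them, and where a whole thing is asked for, a point or a joint stands for the part that bears it (a point fixed in the world has none). Each returns a list of dicts, best first, with "conf" (0 to 1); they miss things now and then, are a little off and sometimes report something else, mostly with a low value. They report only what shows in the picture. A call takes as long as a camera call. They do not tell look-alikes from the thing itself.
- outline_of(query, camera): "mask" (420x560 bool, what is visible of it) and "point" ([column, row] in pixels, amid what is visible of it).
The state is a dict: "t": time; "joint_positions": joint angles; "qd": joint speeds; "joint_efforts": joint torques, N m; "position": TCP position; "ee_rot": TCP orientation; "ft_force": force on the tool from outside, world axes, zero at the start; "torque": the same for the moment, N m; "grip_width": opening from 0.0 (shut) to 1.0 (fully open); "gripper_force": force on a finger pad.
Only numpy, scipy, OpenCV 4.12 (cv2) and the standard library are available. Lean on these libraries where they do the work, as an engineer would, in place of code of your own. Each camera call takes 0.05 s, during which the arm holds its last target. There are 200 camera calls.

## Task

Roll-check the brass round bar lying on the steel inspection plate: push it sideways with the fingertips so that it rolls across the plate, turning all the way and not dragged or picked up, and bring it to rest on the engraved line. It must lie straight along the line, with the line running under the middle of its width and showing past both of its ends; then take your hand away. Leave everything else on the plate and the bench where it is.

Things in the scene. Friction and masses are not known exactly. Their poses are not given: they have to be found in the camera images.
- plate: Fixed rectangular steel inspection plate with a bright ground top and dark sides, 340 mm (its x) by 420 mm (its y), 40 mm thick, flat top. Origin at the centre of its underside; z up. One straight dark line, 240 mm long and 2 mm wide, is engraved in the top along the plate's own x axis, through the middle of the plate (y = 0, from x = -120 mm to +120 mm).
- line_mid (a point): Midpoint of the engraved line, on the plate's top face; the line runs along this frame's x axis, 120 mm either way. z up. The bar starts to the left or to the right of the line, its middle 95 to 150 mm from it, parallel to it within 3 degrees.
- bar: Solid brass round bar, 25 mm diameter, 120 mm long, about 0.5 kg, loose on the plate. Origin on its axis, half-way along, 12.5 mm above the plate; x along its axis; y, z turn as it rolls. Fingertips pressed lightly (3 N) on its top roll it half as far as they travel, square to its axis, without slip; it stays when they lift. Pushed from behind it can run on 10 mm. Rolling keeps its direction.
- gauge: Steel double-ended go/no-go plug gauge with a dark hexagonal handle, 126 mm long and 18 mm thick, lying loose on the plate on the other side of the line from the bar. Origin under the middle of its handle, on the plate; x along its length. To be left alone.
- union_nut: Brass hexagonal union nut, 46 mm across flats, 29 mm high, standing loose on the plate by its far edge, beyond the far end of the line. Origin at the centre of its underside. To be left alone.
- pipe_plug: Chrome pipe plug with a square head, 27 mm in diameter, 37 mm high, standing loose on the plate by its near edge. Origin at the centre of its underside. To be left alone.
- tile_weight: Tan ceramic tile weight with a knob, 75 x 75 mm, 36 mm high, loose on the bench to the right of the plate. Origin at the centre of its underside. To be left alone.
- v_block: Steel V-block, 60 x 46 mm, 40 mm high, loose on the bench to the left of the plate. Origin at the centre of its underside. To be left alone.
- tee: Brass pipe tee, 62 x 45 mm, 28 mm high, lying loose on the bench to the right of the plate. Origin on the bench under the middle of its run. To be left alone.
- square: Steel engineer's square lying loose on the bench to the left of the plate, 70 mm stock, 100 mm blade, 14 mm high. Origin under the middle of its stock. To be left alone.
Things that resemble listed ones, but are neither listed nor needed, are in the scene too. Leave any red or turquoise look-alike of the bar alone.

How it is judged:
On the way, in this order (a step that is already met when the one before it is completed fails the run):
1. the bar has rolled half over on the plate (angle between bar's own z axis and vertical above 2.2 rad), for 0.05 s.
2. the bar has rolled right round, most of a whole turn (angle between bar's own z axis and vertical below 0.9 rad), for 0.05 s.
At the end, for the whole second after the job is handed in: The bar lies at rest on the plate, its middle within 6 mm of the line across it and within 55 mm of the line's midpoint along it, within 5 degrees of parallel; on the way it rolled most of a turn, was never lifted, and nothing else was moved over 12 mm (y of bar in the frame of line_mid between -0.006 and 0.006 m and x of bar in the frame of line_mid between -0.055 and 0.055 m and z of bar in the frame of line_mid between 0.0105 and 0.0145 m and angle between the x axis of bar and the x axis of line_mid, either way round below 0.09 rad and linear speed of bar below 0.01 m/s); the robot touches nothing.
It fails at once if the bar is lifted off the plate (z of bar in the frame of line_mid above 0.0185 m).
It fails at once if the bar rolls off the plate (z of bar in the frame of line_mid below 0.005 m).
It fails at once if the gauge, nut or pipe plug on the plate is moved (distance of any of gauge, union_nut, pipe_plug from where it was at the start of the episode above 0.012 m).
It fails at once if the tile weight, V-block, tee or square on the bench is moved (distance of any of tile_weight, v_block, tee, square from where it was at the start of the episode above 0.012 m).
It also fails if it takes over 64 s, if anything falls off the work surface, if the arm or the gripper's body presses on something with over 40 N, if the wrist force passes 120 N, or if a joint passes its speed limit or range.

## Working session

There is one attempt and no reset: what is moved stays moved. The work goes in short steps, Python scripts to look and compute and a tool call to move; the robot and the scene stay as the last step left them, time stands still between calls to the robot, and variables do not carry over. Pictures are saved under pics/ and viewed, at most 10 in all, crops included, and the job is handed in when it is done.

Besides the shell and the picture viewer there is one more tool, called after "Emit:" as a command line: name --argument value ..., lists and objects as JSON in quotes. apply_moves: Moves the arm, as the interface text tells. Its arguments: {"type":"object","properties":{"moves":{"type":"array","items":{"type":"object","properties":{"travel":{"type":"array","items":{"type":"number"}},"yaw":{"type":"number"}}}},"jaw":{"type":"number"},"squeeze":{"type":"number"}},"required":["moves"]}

```bash
mkdir -p pics
cat > h.py <<'E'
import numpy as np, cv2
from bench import *
def cal(n):
    c=get_calibration(n); R=cv2.Rodrigues(np.array(c["rvec"],float))[0]
    return np.array(c["K"],float),R,np.array(c["tvec"],float).ravel()
def ray(n,px,z):
    K,R,t=cal(n); d=R.T@np.linalg.inv(K)@np.array([px[0],px[1],1.]); o=-R.T@t
    return o+d*(z-o[2])/d[2]
def proj(n,p):
    K,R,t=cal(n); q=K@(R@np.array(p)+t); return q[:2]/q[2]
def save(n,f):
    im=snapshot(n); cv2.imwrite("pics/"+f,im[:,:,::-1]); return im
E
python3 - <<'E'
from h import *
a=save("top","t1.png"); b=save("scene","s1.png")
s=get_state(); print({k:np.round(s[k],3).tolist() for k in s}); print(tip_reach)
for n in("top","scene"):
    K,R,t=cal(n); print(n,(-R.T@t).round(3))
for q in("bar","plate"):
  for r in outline_of(q,"top"):
    m=r["mask"].astype(np.uint8); print(q,r["conf"],r["point"],m.sum(),cv2.minAreaRect(cv2.findNonZero(m)))
E
```

```text
{'t': 0.1, 'joint_positions': [1.115, 0.616, -0.013, 1.425, 0.008, 1.103, -0.04], 'qd': [-0.0, -0.002, 0.001, -0.003, 0.0, -0.001, 0.001], 'joint_efforts': [0.001, -47.039, 0.26, -17.157, 0.01, 0.006, -0.0], 'position': [0.271, -0.59, 0.247], 'ee_rot': [[0.909, 0.417, -0.001], [0.417, -0.909, 0.002], [-0.0, -0.002, -1.0]], 'ft_force': [-0.653, 0.389, -0.07], 'torque': [-0.025, -0.003, -0.028], 'gripper_force': 0.0, 'grip_width': 1.001}
0.017
top [ 0.221 -0.024  1.345]
scene [1.119 0.434 0.7  ]
bar 0.77 [304.1, 183.6] 293 ((304.24322509765625, 180.45947265625), (39.78455352783203, 8.548746109008789), 80.53767395019531)
bar 0.76 [429.7, 294.0] 354 ((429.2834167480469, 294.00360107421875), (9.252963066101074, 40.19631576538086), 32.735225677490234)
bar 0.74 [371.8, 193.1] 329 ((371.8629150390625, 195.0812225341797), (38.33091354370117, 9.119621276855469), 85.91438293457031)
bar 0.58 [180.7, 293.5] 340 ((186.6620330810547, 294.24481201171875), (8.55368423461914, 41.854923248291016), 48.36646270751953)
bar 0.57 [375.0, 291.8] 354 ((372.67523193359375, 292.14434814453125), (42.2384033203125, 9.442719459533691), 66.03751373291016)
plate 0.78 [264.9, 193.1] 14298 ((262.83563232421875, 191.4383544921875), (108.97686004638672, 155.14285278320312), 83.9909896850586)
plate 0.63 [131.5, 214.6] 349 ((127.77769470214844, 209.28924560546875), (37.71933364868164, 22.869468688964844), 9.7824068069458)
```

Run:
```python
import cv2
a=cv2.imread("pics/t1.png"); cv2.imwrite("pics/t1c.png",cv2.resize(a[110:330,150:450],None,fx=2.6,fy=2.6,interpolation=cv2.INTER_CUBIC))
```

```text
(no output)
```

View pics/t1c.png

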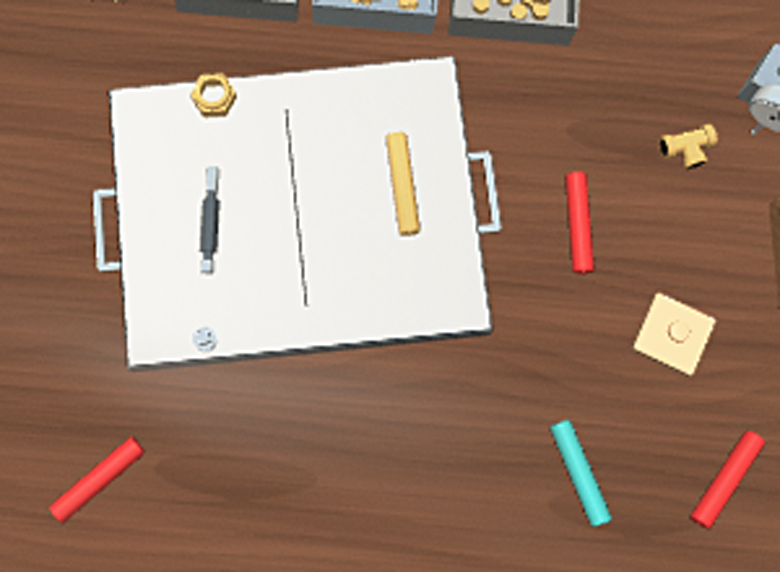

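View pics/s1.png

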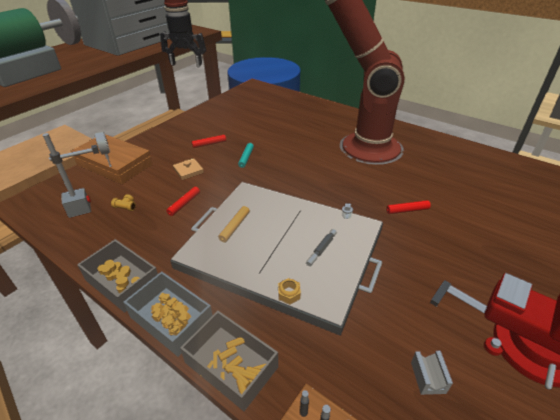

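The brass bar is at about (304,180) in the top picture, right of the line on the plate. The line runs from about (260,152) to (268,227). The four other bar detections at (372,195), (429,294), (187,294) and (373,292) are the red and turquoise look-alikes off the plate. The brass one is the only one that fits.

```bash
cat > m.py <<'E'
from h import *
def line_top(im,rows=range(156,225,1),avoid=None):
    g=im.astype(float).sum(2); P=[]
    for r in rows:
        c0=260.4+(r-152)*(267.7-260.4)/75.4
        cs=np.arange(int(c0)-4,int(c0)+6); v=g[r,cs]; w=np.clip(np.median(v)-v-25,0,None)
        if w.sum()>30 and w.max()<600: P.append(ray("top",((cs*w).sum()/w.sum(),r),0.04)[:2])
    return np.array(P)
def brass(im,n,box,z=0.0525):
    h=cv2.cvtColor(im,cv2.COLOR_RGB2HSV); m=((h[:,:,0]>12)&(h[:,:,0]<30)&(h[:,:,1]>75)&(h[:,:,2]>70)).astype(np.uint8)
    k=np.zeros_like(m); x0,y0,x1,y1=box; k[y0:y1,x0:x1]=m[y0:y1,x0:x1]
    N,L,S,C=cv2.connectedComponentsWithStats(k); i=1+np.argmax(S[1:,4]); 
    yy,xx=np.nonzero(L==i); P=np.array([ray(n,p,z)[:2] for p in zip(xx,yy)])
    c=P.mean(0); u=np.linalg.svd(P-c,full_matrices=False)[2][0]; u=u*np.sign(u[0]); s=(P-c)@u; w=(P-c)@[-u[1],u[0]]
    mid=c+u*(s.max()+s.min())/2
    return mid,np.arctan2(u[1],u[0]),np.ptp(s),np.ptp(w)
E
python3 - <<'E'
from m import *
a=cv2.imread("pics/t1.png")[:,:,::-1].copy(); b=cv2.imread("pics/s1.png")[:,:,::-1].copy()
P=line_top(a); vx,vy,x0,y0=cv2.fitLine(P.astype(np.float32),cv2.DIST_HUBER,0,.001,.001).ravel()
print(len(P),"line ang",np.arctan2(vy,vx),"pt",x0,y0)
for p in((260.4,151.9),(267.7,227.3)): print(ray("top",p,.04))
for p in((300,212),(262,271)): print("sc",ray("scene",p,.04))
print(brass(a,"top",(290,150,320,210))); print(brass(b,"scene",(210,195,260,250)))
for q in("plate","gauge","union_nut","pipe_plug"):
  r=outline_of(q,"top")[0]; print(q,r["conf"],ray("top",r["point"],.05))
E
```

```text
69 line ang 0.19629425 pt 0.58102643 0.038664304
[0.70148191 0.0599333  0.04      ]
[0.4666866  0.01495791 0.04      ]
sc [0.4747086  0.02077721 0.04      ]
sc [0.69322326 0.06559858 0.04      ]
(array([ 0.61979985, -0.08240832]), np.float64(0.20841950387144445), np.float64(0.12208560750914976), np.float64(0.02350688945497214))
(array([ 0.61887694, -0.08290491]), np.float64(0.23192849059310555), np.float64(0.13819576821353202), np.float64(0.02891476542970543))
plate 0.78 [0.56837899 0.03294223 0.05      ]
gauge 0.8 [0.54166641 0.14321296 0.05      ]
union_nut 0.64 [0.70020284 0.14655424 0.05      ]Traceback (most recent call last):
  File "<stdin>", line 9, in <module>
IndexError: list index out of range
```

Emit:
apply_moves --moves '[{"travel": [0,0,0],"yaw": -0.15},{"travel": [0,0,0],"yaw": -0.15},{"travel": [0,0,0],"yaw": -0.15},{"travel": [0,0,0],"yaw": -0.15},{"travel": [0,0,0],"yaw": -0.15},{"travel": [0,0,0],"yaw": -0.15},{"travel": [0,0,0],"yaw": -0.15},{"travel": [0,0,0],"yaw": -0.15},{"travel": [0,0,0],"yaw": -0.15},{"travel": [0,0,0],"yaw": 0}]' --jaw 0.4

```text
t: 1.4
position: [0.2705, -0.591, 0.2482]
ee_rot: [[-0.207, 0.978, 0.0], [0.978, 0.207, 0.0], [0.0, 0.0, -1.0]]
ft_force: [0.0, 0.3, -0.3]
grip_width: 0.602
gripper_force: 0.0
```

```bash
cat > g.py <<'E'
from h import *
import sys
s=get_state(); R=np.array(s["ee_rot"]); p=np.array(s["position"])
print("t",round(s["t"],2),"p",p.round(4),"xang",np.arctan2(R[1,0],R[0,0]).round(4),"z",R[:,2].round(4),"f",np.round(s["ft_force"],2),"w",round(s["grip_width"],3))
if len(sys.argv)>3: print("tool delta",(R.T@(np.array([float(v) for v in sys.argv[1:4]])-p)).round(4))
E
python3 g.py 0.6214 -0.0904 0.115
```

```text
t 1.4 p [ 0.2705 -0.591   0.2482] xang 1.7792 z [ 2.e-04  4.e-04 -1.e+00] f [ 0.01  0.3  -0.33] w 0.602
tool delta [0.4171 0.4469 0.1334]
```

Emit:
apply_moves --moves '[{"travel": [0.03,0.032,0],"yaw": 0},{"travel": [0.03,0.032,0],"yaw": 0},{"travel": [0.03,0.032,0],"yaw": 0},{"travel": [0.03,0.032,0],"yaw": 0},{"travel": [0.03,0.032,0],"yaw": 0},{"travel": [0.03,0.032,0],"yaw": 0},{"travel": [0.03,0.032,0],"yaw": 0},{"travel": [0.03,0.032,0],"yaw": 0},{"travel": [0.03,0.032,0],"yaw": 0},{"travel": [0.03,0.032,0],"yaw": 0}]'

```text
t: 2.4
position: [0.5225, -0.2296, 0.2486]
ee_rot: [[-0.203, 0.979, 0.001], [0.979, 0.203, -0.0], [-0.001, 0.0, -1.0]]
ft_force: [0.3, -0.4, -1.1]
grip_width: 0.599
gripper_force: 0.0
```

Emit:
apply_moves --moves '[{"travel": [0.015,0.016,0.016],"yaw": 0},{"travel": [0.015,0.016,0.016],"yaw": 0},{"travel": [0.015,0.016,0.016],"yaw": 0},{"travel": [0.015,0.016,0.016],"yaw": 0},{"travel": [0.015,0.016,0.016],"yaw": 0},{"travel": [0.015,0.016,0.016],"yaw": 0},{"travel": [0.015,0.016,0.016],"yaw": 0},{"travel": [0.012,0.015,0.01],"yaw": 0},{"travel": [0,0,0],"yaw": 0},{"travel": [0,0,0],"yaw": 0}]'

```text
t: 3.4
position: [0.6214, -0.0905, 0.1263]
ee_rot: [[-0.206, 0.979, -0.001], [0.979, 0.206, -0.001], [-0.001, -0.001, -1.0]]
ft_force: [0.1, -1.0, 1.1]
grip_width: 0.599
gripper_force: 0.0
```

```bash
python3 g.py 0.6211 -0.0904 0.09
python3 - <<'E'
from h import *
a=save("scene","s2.png"); cv2.imwrite("pics/s2c.png",cv2.resize(a[130:300,150:390],None,fx=3,fy=3,interpolation=cv2.INTER_CUBIC))
E
```

```text
t 3.4 p [ 0.6214 -0.0905  0.1263] xang 1.7785 z [-6.e-04 -8.e-04 -1.e+00] f [ 0.08 -1.04  1.06] w 0.599
tool delta [ 0.0001 -0.0003  0.0363]
```

View pics/s2c.png

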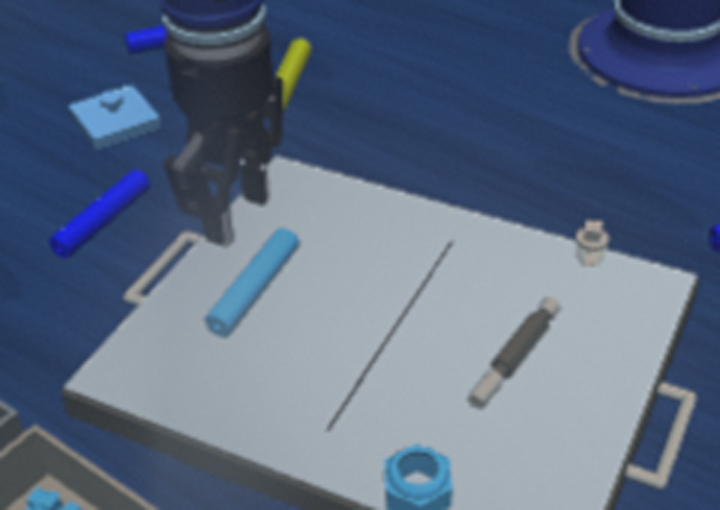

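The picture, with red and blue swapped, shows the tips hovering above and just behind the bar, and the rest of the plate is clear.

Emit:
apply_moves --moves '[{"travel": [0,0,0.007],"yaw": 0},{"travel": [0,0,0.007],"yaw": 0},{"travel": [0,0,0.007],"yaw": 0},{"travel": [0,0,0.007],"yaw": 0},{"travel": [0,0,0.007],"yaw": 0},{"travel": [0,0,0.003],"yaw": 0},{"travel": [0,0,0.002],"yaw": 0},{"travel": [0,0,0.002],"yaw": 0},{"travel": [0,0,0],"yaw": 0},{"travel": [0,0,0],"yaw": 0}]'

```text
t: 4.45
position: [0.6218, -0.0901, 0.0845]
ee_rot: [[-0.208, 0.978, 0.0], [0.978, 0.208, 0.0], [-0.0, 0.0, -1.0]]
ft_force: [0.7, 1.2, 0.1]
grip_width: 0.596
gripper_force: 0.0
```

Emit:
apply_moves --moves '[{"travel": [0,0,0.001],"yaw": 0},{"travel": [0,0,0.001],"yaw": 0},{"travel": [0,0,0.001],"yaw": 0},{"travel": [0,0,0],"yaw": 0},{"travel": [0,0,0],"yaw": 0},{"travel": [0,0,0],"yaw": 0},{"travel": [0,0,0],"yaw": 0},{"travel": [0,0,0],"yaw": 0},{"travel": [0,0,0],"yaw": 0},{"travel": [0,0,0],"yaw": 0}]'

```text
t: 5.45
position: [0.6216, -0.0901, 0.0814]
ee_rot: [[-0.207, 0.978, 0.0], [0.978, 0.207, 0.0], [0.0, 0.0, -1.0]]
ft_force: [-0.8, 0.2, -0.2]
grip_width: 0.6
gripper_force: 0.0
```

Emit:
apply_moves --moves '[{"travel": [0,0,0.001],"yaw": 0},{"travel": [0,0,0.001],"yaw": 0},{"travel": [0,0,0.001],"yaw": 0},{"travel": [0,0,0],"yaw": 0},{"travel": [0,0,0],"yaw": 0},{"travel": [0,0,0],"yaw": 0},{"travel": [0,0,0],"yaw": 0},{"travel": [0,0,0],"yaw": 0},{"travel": [0,0,0],"yaw": 0},{"travel": [0,0,0],"yaw": 0}]'

```text
t: 6.45
position: [0.6217, -0.0903, 0.0786]
ee_rot: [[-0.207, 0.978, 0.0], [0.978, 0.207, -0.0], [-0.0, 0.0, -1.0]]
ft_force: [-0.2, -1.0, 6.4]
grip_width: 0.603
gripper_force: 2.6
```

Emit:
apply_moves --moves '[{"travel": [0.002,0,-0.0002],"yaw": 0},{"travel": [0.004,0,0],"yaw": 0},{"travel": [0.006,0,0],"yaw": 0},{"travel": [0.006,0,0],"yaw": 0},{"travel": [0.006,0,0],"yaw": 0},{"travel": [0.004,0,0],"yaw": 0},{"travel": [0.002,0,0],"yaw": 0},{"travel": [0,0,0],"yaw": 0},{"travel": [0,0,0],"yaw": 0},{"travel": [0,0,0],"yaw": 0}]'

```text
t: 7.45
position: [0.6152, -0.0602, 0.0787]
ee_rot: [[-0.208, 0.978, -0.0], [0.978, 0.208, 0.0], [0.001, -0.0, -1.0]]
ft_force: [-2.0, 0.6, 6.4]
grip_width: 0.598
gripper_force: 2.8
```

Run:
```python
from m import *
b=save("scene","s3.png"); print(brass(b,"scene",(200,190,275,260)))
```

```text
(array([ 0.61560323, -0.06576502]), np.float64(0.19160715065452), np.float64(0.13685700878259785), np.float64(0.030263346816268532))
```

Emit:
apply_moves --moves '[{"travel": [0,0,-0.003],"yaw": 0},{"travel": [0,0,-0.005],"yaw": 0},{"travel": [0,0,0],"yaw": 0},{"travel": [-0.008,0,0],"yaw": 0},{"travel": [-0.008,0,0],"yaw": 0},{"travel": [0,0,0.003],"yaw": 0},{"travel": [0,0,0.003],"yaw": 0},{"travel": [0,0,0.001],"yaw": 0},{"travel": [0,0,0.001],"yaw": 0},{"travel": [0,0,0],"yaw": 0}]'

```text
t: 8.5
position: [0.6184, -0.0762, 0.0786]
ee_rot: [[-0.208, 0.978, -0.001], [0.978, 0.208, 0.0], [0.0, -0.001, -1.0]]
ft_force: [-1.1, -0.1, 0.6]
grip_width: 0.599
gripper_force: 0.5
```

Emit:
apply_moves --moves '[{"travel": [0,0,0],"yaw": 0},{"travel": [0.002,0,0],"yaw": 0},{"travel": [0.005,0,0],"yaw": 0},{"travel": [0.006,0,0],"yaw": 0},{"travel": [0.006,0,0],"yaw": 0},{"travel": [0.006,0,0],"yaw": 0},{"travel": [0.005,0,0],"yaw": 0},{"travel": [0.002,0,0],"yaw": 0},{"travel": [0,0,0],"yaw": 0},{"travel": [0,0,0],"yaw": 0}]'

```text
t: 9.5
position: [0.6117, -0.0444, 0.0788]
ee_rot: [[-0.208, 0.978, -0.001], [0.978, 0.208, 0.0], [0.0, -0.001, -1.0]]
ft_force: [-3.3, -0.1, 5.5]
grip_width: 0.601
gripper_force: 2.7
```

Run:
```python
from m import *
b=save("scene","s4.png"); print(brass(b,"scene",(205,190,290,265)))
```

```text
(array([ 0.61251354, -0.04962128]), np.float64(0.19214707403595516), np.float64(0.136008638449698), np.float64(0.03025219324945648))
```

Emit:
apply_moves --moves '[{"travel": [0,0,-0.003],"yaw": 0},{"travel": [0,0,-0.005],"yaw": 0},{"travel": [0,0,0],"yaw": 0},{"travel": [-0.008,0,0],"yaw": 0},{"travel": [-0.008,0,0],"yaw": 0},{"travel": [0,0,0.003],"yaw": 0},{"travel": [0,0,0.003],"yaw": 0},{"travel": [0,0,0.001],"yaw": 0},{"travel": [0,0,0.001],"yaw": 0},{"travel": [0,0,0],"yaw": 0}]'

```text
t: 10.55
position: [0.6151, -0.0606, 0.0786]
ee_rot: [[-0.208, 0.978, -0.001], [0.978, 0.208, 0.0], [0.0, -0.001, -1.0]]
ft_force: [-0.6, 0.1, 1.5]
grip_width: 0.598
gripper_force: 0.4
```

Emit:
apply_moves --moves '[{"travel": [0,0,0],"yaw": 0},{"travel": [0.002,0,0],"yaw": 0},{"travel": [0.005,0,0],"yaw": 0},{"travel": [0.006,0,0],"yaw": 0},{"travel": [0.006,0,0],"yaw": 0},{"travel": [0.006,0,0],"yaw": 0},{"travel": [0.005,0,0],"yaw": 0},{"travel": [0.002,0,0],"yaw": 0},{"travel": [0,0,0],"yaw": 0},{"travel": [0,0,0],"yaw": 0}]'

```text
t: 11.55
position: [0.6086, -0.0293, 0.0788]
ee_rot: [[-0.208, 0.978, -0.0], [0.978, 0.208, 0.0], [0.0, -0.0, -1.0]]
ft_force: [-1.4, -0.5, 5.0]
grip_width: 0.599
gripper_force: 2.7
```

Emit:
apply_moves --moves '[{"travel": [0,0,-0.003],"yaw": 0},{"travel": [0,0,-0.005],"yaw": 0},{"travel": [0,0,0],"yaw": 0},{"travel": [-0.008,0,0],"yaw": 0},{"travel": [-0.008,0,0],"yaw": 0},{"travel": [0,0,0.003],"yaw": 0},{"travel": [0,0,0.003],"yaw": 0},{"travel": [0,0,0.001],"yaw": 0},{"travel": [0,0,0.001],"yaw": 0},{"travel": [0,0,0],"yaw": 0}]'

```text
t: 12.55
position: [0.6118, -0.0449, 0.0786]
ee_rot: [[-0.208, 0.978, -0.001], [0.978, 0.208, 0.0], [0.0, -0.001, -1.0]]
ft_force: [-0.5, -0.3, 0.4]
grip_width: 0.599
gripper_force: 0.4
```

Emit:
apply_moves --moves '[{"travel": [0,0,0],"yaw": 0},{"travel": [0.002,0,0],"yaw": 0},{"travel": [0.005,0,0],"yaw": 0},{"travel": [0.006,0,0],"yaw": 0},{"travel": [0.006,0,0],"yaw": 0},{"travel": [0.006,0,0],"yaw": 0},{"travel": [0.005,0,0],"yaw": 0},{"travel": [0.002,0,0],"yaw": 0},{"travel": [0,0,0],"yaw": 0},{"travel": [0,0,0],"yaw": 0}]'

```text
t: 13.55
position: [0.6052, -0.0136, 0.0788]
ee_rot: [[-0.208, 0.978, -0.0], [0.978, 0.208, 0.0], [0.0, -0.0, -1.0]]
ft_force: [-1.7, 0.6, 4.8]
grip_width: 0.601
gripper_force: 2.7
```

Run:
```python
from m import *
b=save("scene","s5.png"); print(brass(b,"scene",(215,190,320,275)))
```

```text
(array([ 0.60696433, -0.01798092]), np.float64(0.19097853044536467), np.float64(0.1353226148204641), np.float64(0.028758474686831632))
```

Emit:
apply_moves --moves '[{"travel": [0,0,-0.003],"yaw": 0},{"travel": [0,0,-0.005],"yaw": 0},{"travel": [0,0,0],"yaw": 0},{"travel": [-0.008,0,0],"yaw": 0},{"travel": [-0.008,0,0],"yaw": 0},{"travel": [0,0,0.003],"yaw": 0},{"travel": [0,0,0.003],"yaw": 0},{"travel": [0,0,0.001],"yaw": 0},{"travel": [0,0,0.001],"yaw": 0},{"travel": [0,0,0],"yaw": 0}]'

```text
t: 14.6
position: [0.6085, -0.0293, 0.0786]
ee_rot: [[-0.208, 0.978, -0.001], [0.978, 0.208, -0.0], [0.0, -0.001, -1.0]]
ft_force: [-0.4, -0.5, 1.6]
grip_width: 0.598
gripper_force: 0.4
```

Emit:
apply_moves --moves '[{"travel": [0,0,0],"yaw": 0},{"travel": [0.002,0,0],"yaw": 0},{"travel": [0.005,0,0],"yaw": 0},{"travel": [0.006,0,0],"yaw": 0},{"travel": [0.006,0,0],"yaw": 0},{"travel": [0.006,0,0],"yaw": 0},{"travel": [0.005,0,0],"yaw": 0},{"travel": [0.002,0,0],"yaw": 0},{"travel": [0,0,0],"yaw": 0},{"travel": [0,0,0],"yaw": 0}]'

```text
t: 15.6
position: [0.6019, 0.0021, 0.0787]
ee_rot: [[-0.208, 0.978, -0.0], [0.978, 0.208, 0.0], [0.0, -0.0, -1.0]]
ft_force: [-3.1, -0.1, 5.2]
grip_width: 0.603
gripper_force: 2.7
```

Emit:
apply_moves --moves '[{"travel": [0,0,-0.003],"yaw": 0},{"travel": [0,0,-0.005],"yaw": 0},{"travel": [0,0,0],"yaw": 0},{"travel": [-0.008,0,0],"yaw": 0},{"travel": [-0.008,0,0],"yaw": 0},{"travel": [0,0,0.003],"yaw": 0},{"travel": [0,0,0.003],"yaw": 0},{"travel": [0,0,0.001],"yaw": 0},{"travel": [0,0,0.001],"yaw": 0},{"travel": [0,0,0],"yaw": 0}]'

```text
t: 16.6
position: [0.6052, -0.0136, 0.0786]
ee_rot: [[-0.208, 0.978, -0.001], [0.978, 0.208, 0.0], [0.0, -0.0, -1.0]]
ft_force: [-0.6, 0.6, 2.0]
grip_width: 0.598
gripper_force: 0.4
```

Emit:
apply_moves --moves '[{"travel": [0,0,0],"yaw": 0},{"travel": [0.002,0,0],"yaw": 0},{"travel": [0.005,0,0],"yaw": 0},{"travel": [0.006,0,0],"yaw": 0},{"travel": [0.006,0,0],"yaw": 0},{"travel": [0.006,0,0],"yaw": 0},{"travel": [0.005,0,0],"yaw": 0},{"travel": [0.002,0,0],"yaw": 0},{"travel": [0,0,0],"yaw": 0},{"travel": [0,0,0],"yaw": 0}]'

```text
t: 17.6
position: [0.5986, 0.0178, 0.0787]
ee_rot: [[-0.208, 0.978, -0.0], [0.978, 0.208, 0.0], [0.0, -0.0, -1.0]]
ft_force: [-1.9, -0.8, 5.4]
grip_width: 0.597
gripper_force: 2.7
```

Run:
```python
from m import *
b=save("scene","s6.png"); print(brass(b,"scene",(225,195,320,275)))
cv2.imwrite("pics/s6c.png",cv2.resize(b[130:300,150:390,::-1],None,fx=3,fy=3,interpolation=cv2.INTER_CUBIC))
```

```text
(array([0.59967219, 0.0136808 ]), np.float64(0.18570657147548822), np.float64(0.13604146074697887), np.float64(0.030044953311955832))
```

View pics/s6c.png

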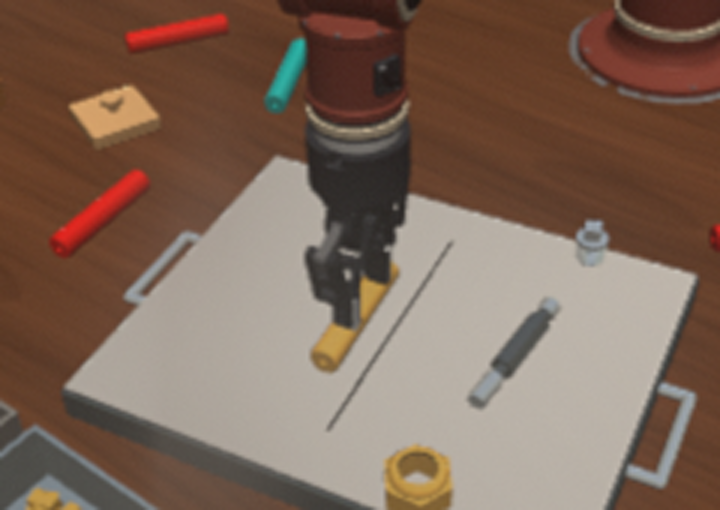

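The bar is rolling cleanly, now about 27 mm short of the line. I'll do one more full stroke, then clear the view and measure.

Emit:
apply_moves --moves '[{"travel": [0,0,-0.003],"yaw": 0},{"travel": [0,0,-0.005],"yaw": 0},{"travel": [0,0,0],"yaw": 0},{"travel": [-0.008,0,0],"yaw": 0},{"travel": [-0.008,0,0],"yaw": 0},{"travel": [0,0,0.003],"yaw": 0},{"travel": [0,0,0.003],"yaw": 0},{"travel": [0,0,0.001],"yaw": 0},{"travel": [0,0,0.001],"yaw": 0},{"travel": [0,0,0],"yaw": 0}]'

```text
t: 18.65
position: [0.6018, 0.0021, 0.0786]
ee_rot: [[-0.208, 0.978, -0.001], [0.978, 0.208, 0.0], [0.0, -0.001, -1.0]]
ft_force: [-0.5, 0.2, 2.1]
grip_width: 0.603
gripper_force: 0.4
```

Emit:
apply_moves --moves '[{"travel": [0,0,0],"yaw": 0},{"travel": [0.002,0,0],"yaw": 0},{"travel": [0.005,0,0],"yaw": 0},{"travel": [0.006,0,0],"yaw": 0},{"travel": [0.006,0,0],"yaw": 0},{"travel": [0.006,0,0],"yaw": 0},{"travel": [0.005,0,0],"yaw": 0},{"travel": [0.002,0,0],"yaw": 0},{"travel": [0,0,0],"yaw": 0},{"travel": [0,0,0],"yaw": 0}]'

```text
t: 19.65
position: [0.5952, 0.0334, 0.0787]
ee_rot: [[-0.208, 0.978, -0.0], [0.978, 0.208, 0.0], [0.0, -0.0, -1.0]]
ft_force: [-2.8, -0.4, 4.6]
grip_width: 0.6
gripper_force: 2.7
```

Emit:
apply_moves --moves '[{"travel": [0,0,-0.003],"yaw": 0},{"travel": [0,0,-0.01],"yaw": 0},{"travel": [0,0,-0.02],"yaw": 0},{"travel": [-0.03,0,-0.02],"yaw": 0},{"travel": [-0.04,0,-0.02],"yaw": 0},{"travel": [-0.04,0,0],"yaw": 0},{"travel": [-0.04,0,0],"yaw": 0},{"travel": [-0.04,0,0],"yaw": 0},{"travel": [-0.01,0,0],"yaw": 0},{"travel": [0,0,0],"yaw": 0}]'

```text
t: 20.65
position: [0.6369, -0.1657, 0.1514]
ee_rot: [[-0.203, 0.979, 0.0], [0.979, 0.203, -0.001], [-0.001, 0.0, -1.0]]
ft_force: [-0.5, -0.3, 0.5]
grip_width: 0.597
gripper_force: 0.0
```

```bash
cat > f.py <<'E'
from m import *
import sys
a=save("top",sys.argv[1]); b=save("scene","s_"+sys.argv[1])
mid=np.array([.584,.0375]); u=np.array([np.cos(.195),np.sin(.195)]); n=np.array([-u[1],u[0]])
for im,c,bx in((a,"top",(240,150,300,230)),(b,"scene",(225,195,320,275))):
    p,an,l,w=brass(im,c,bx); print(c,p.round(4),"along",((p-mid)@u).round(4),"across",((p-mid)@n).round(4),"dang",round(an-.195,4),l.round(3),w.round(3))
cv2.imwrite("pics/c_"+sys.argv[1],np.vstack([cv2.resize(x,(640,300),interpolation=cv2.INTER_CUBIC)[:,:,::-1] for x in(a[130:250,190:446],b[180:300,180:436])]))
E
python3 f.py t2.png; python3 g.py
```

```text
top [0.5958 0.0269] along 0.0095 across -0.0127 dang 0.0118 0.124 0.024
scene [0.5952 0.0267] along 0.0089 across -0.0128 dang 0.0336 0.139 0.027
t 20.75 p [ 0.637  -0.1603  0.1517] xang 1.7817 z [ 2.0e-04  2.3e-03 -1.0e+00] f [ 0.64  0.83 -0.98] w 0.6
```

View pics/c_t2.png

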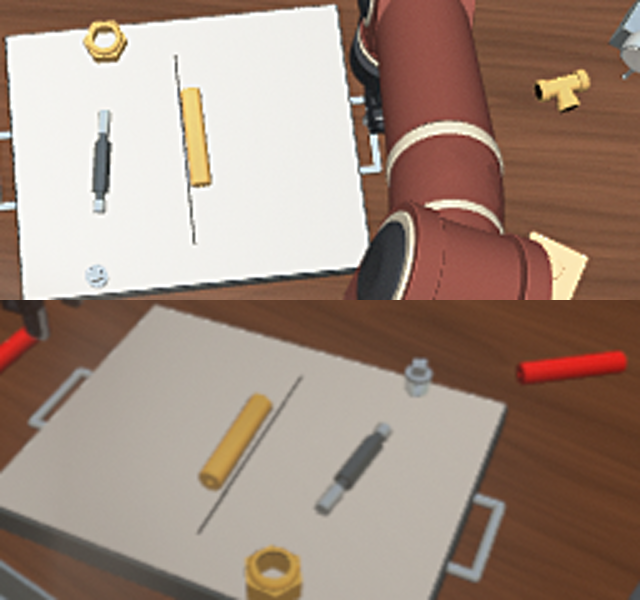

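```bash
python3 g.py 0.5970 0.0200 0.0866
```

```text
t 20.75 p [ 0.637  -0.1603  0.1517] xang 1.7817 z [ 2.0e-04  2.3e-03 -1.0e+00] f [ 0.64  0.83 -0.98] w 0.6
tool delta [ 0.1845 -0.0014  0.0655]
```

Emit:
apply_moves --moves '[{"travel": [0.02,0,0],"yaw": 0},{"travel": [0.04,0,0],"yaw": 0},{"travel": [0.04,0,0],"yaw": 0},{"travel": [0.04,0,0],"yaw": 0},{"travel": [0.03,0,0],"yaw": 0},{"travel": [0.014,0,0.015],"yaw": 0},{"travel": [0,0,0.02],"yaw": 0},{"travel": [0,0,0.02],"yaw": 0},{"travel": [0,0,0.005],"yaw": 0},{"travel": [0,0,0],"yaw": 0}]'

```text
t: 21.75
position: [0.5979, 0.0195, 0.0912]
ee_rot: [[-0.21, 0.978, -0.002], [0.978, 0.21, 0.001], [0.001, -0.001, -1.0]]
ft_force: [0.1, -0.0, -0.2]
grip_width: 0.6
gripper_force: 0.0
```

Emit:
apply_moves --moves '[{"travel": [0,0,0],"yaw": 0},{"travel": [0,0,0],"yaw": 0},{"travel": [0,0,0],"yaw": 0},{"travel": [0,0,0],"yaw": 0},{"travel": [0,0,0],"yaw": 0},{"travel": [0,0,0],"yaw": 0},{"travel": [0,0,0],"yaw": 0},{"travel": [0,0,0],"yaw": 0},{"travel": [0,0,0],"yaw": 0},{"travel": [0,0,0],"yaw": 0}]'

```text
t: 22.75
position: [0.5988, 0.0175, 0.0915]
ee_rot: [[-0.207, 0.978, 0.0], [0.978, 0.207, 0.0], [0.0, 0.0, -1.0]]
ft_force: [-0.2, -0.4, -0.1]
grip_width: 0.601
gripper_force: 0.0
```

```bash
python3 g.py 0.5970 0.0200 0.0786
```

```text
t 22.75 p [0.5988 0.0175 0.0915] xang 1.7798 z [ 0.e+00  1.e-04 -1.e+00] f [-0.16 -0.36 -0.14] w 0.601
tool delta [ 0.0028 -0.0012  0.0129]
```

Emit:
apply_moves --moves '[{"travel": [0.002,0,0.004],"yaw": 0},{"travel": [0,0,0.004],"yaw": 0},{"travel": [0,0,0.003],"yaw": 0},{"travel": [0,0,0.001],"yaw": 0},{"travel": [0,0,0.001],"yaw": 0},{"travel": [0,0,0.0003],"yaw": 0},{"travel": [0,0,0],"yaw": 0},{"travel": [0,0,0],"yaw": 0},{"travel": [0,0,0],"yaw": 0},{"travel": [0,0,0],"yaw": 0}]'

```text
t: 23.75
position: [0.5981, 0.0193, 0.0786]
ee_rot: [[-0.208, 0.978, -0.0], [0.978, 0.208, -0.0], [-0.0, -0.0, -1.0]]
ft_force: [-2.4, -1.0, 5.1]
grip_width: 0.602
gripper_force: 2.7
```

Emit:
apply_moves --moves '[{"travel": [0.002,0,0],"yaw": 0},{"travel": [0.004,0,0],"yaw": 0},{"travel": [0.005,0,0],"yaw": 0},{"travel": [0.005,0,0],"yaw": 0},{"travel": [0.005,0,0],"yaw": 0},{"travel": [0.003,0,0],"yaw": 0},{"travel": [0.0015,0,0],"yaw": 0},{"travel": [0,0,0],"yaw": 0},{"travel": [0,0,0],"yaw": 0},{"travel": [0,0,0],"yaw": 0}]'

```text
t: 24.75
position: [0.5926, 0.0445, 0.0787]
ee_rot: [[-0.208, 0.978, -0.001], [0.978, 0.208, -0.0], [0.0, -0.001, -1.0]]
ft_force: [-3.1, -0.6, 7.0]
grip_width: 0.603
gripper_force: 3.1
```

Emit:
apply_moves --moves '[{"travel": [0,0,-0.003],"yaw": 0},{"travel": [0,0,-0.01],"yaw": 0},{"travel": [0,0,-0.02],"yaw": 0},{"travel": [-0.03,0,-0.02],"yaw": 0},{"travel": [-0.04,0,-0.02],"yaw": 0},{"travel": [-0.04,0,0],"yaw": 0},{"travel": [-0.04,0,0],"yaw": 0},{"travel": [-0.04,0,0],"yaw": 0},{"travel": [-0.02,0,0],"yaw": 0},{"travel": [0,0,0],"yaw": 0}]'

```text
t: 25.75
position: [0.6367, -0.1672, 0.1512]
ee_rot: [[-0.2, 0.98, 0.001], [0.98, 0.2, -0.004], [-0.004, 0.0, -1.0]]
ft_force: [-0.7, -0.3, 0.5]
grip_width: 0.6
gripper_force: 0.0
```

```bash
python3 f.py t3.png; python3 g.py
```

```text
top [0.5943 0.0397] along 0.0106 across 0.0001 dang 0.0188 0.124 0.024
scene [0.5924 0.0393] along 0.0086 across 0.0001 dang 0.031 0.139 0.027
t 25.85 p [ 0.6367 -0.1604  0.1514] xang 1.7796 z [ 6.0e-04  1.5e-03 -1.0e+00] f [-0.57 -0.07  0.13] w 0.599
```

View pics/c_t3.png

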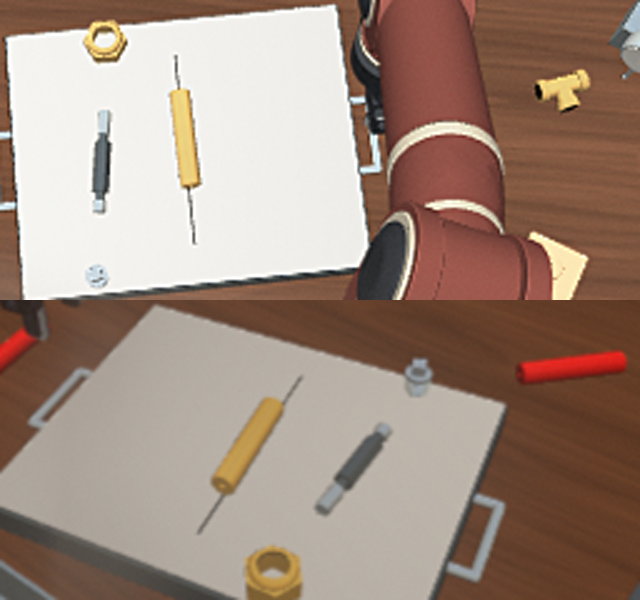

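The bar lies centred on the line in both views, the line shows past both ends, and the hand is clear.

```bash
python3 -c "
from bench import *
print(hand_in())"
```

```text
the job is handed in; nothing more can be done
None
```

The bar was rolled about one and a half turns onto the engraved line and the job is handed in: it measures 0.1 mm off the line across, 9–11 mm off its midpoint along and 1–2° off parallel, with the hand clear; the hand-in gave no verdict.

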